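# Set out the herb tray under the dormer

## Robot

A 6-joint arm with a two-finger parallel gripper is mounted at the origin on the work surface. World frame = base frame: x ahead of the robot, y to its left, z up, the work surface at z = 0. Lengths are in m, angles in degrees, forces in N, time in s.
With the tool pointing down it reaches from about 0.35 to 0.875 m from the base axis. Payload 4.2 kg.
Tool frame: the origin (TCP) lies midway between the tips of the shut fingers; the grasp point (between the pads) lies 19 mm behind it; z points along the fingers, y is the line along which they close (so a half turn about z gives the same grasp; the last joint's range is limited). The gripper opens to 87 mm and grips with 3 to 60 N. Pads are 19 mm wide; open, the fingers measure 117 mm over their backs; the gripper's body (75 mm by 190 mm) begins 51 mm behind the grasp point.
Start: joints at [-50.042, 22.042, 0.453, 0, -68.411, -14.817], TCP at [0.266, -0.566, 0.223] pointing down, gripper open.
Joint ranges: [-179.83, 179.83], [-69.29, 118.12], [-61.27, 80.66], [-181.25, 117.63], [-171.15, -9.14], [-177.46, 177.46]. Speed limits (degrees/s): [159.86, 159.86, 180, 180, 180, 180].

## Interface

Orientations are given as [roll, pitch, yaw] about the fixed x, y, z axes, in that order (R = Rz(yaw) Ry(pitch) Rx(roll)).
In Python, from workcell import env gives the robot as it stands. The module is installed in compiled form; this text tells all that it offers. Calls block until the motion is done:
- env.goto(position, orientation): joint-space move of the TCP to a pose.
- env.move_straight(position, rotation=None, rate=0.15, force_limit=None): straight line of the TCP; rotation=None keeps the orientation; rate is the mean speed in m/s. With force_limit (N) it stops when the force on the tool has changed by that much, and returns True; else False.
- env.set_joints(angles): joint-space move.
- env.gripper_to(opening, grasp_force=None): opening from 0.0 (shut) to 1.0 (fully open); grasp_force is the grip in N (None keeps the last); returns when the fingers have stopped.
- env.dwell(seconds).
- env.inverse_kinematics(position, orientation): joint angles nearest the present ones, or None.
- env.read_state(): the state.
- env.grab_frame(name): name is "side" or "top" or "wrist"; returns a dict with "image" (384x512x3 uint8, blue, green, red), "fx", "fy", "cx", "cy" (pixels), "position" and "orientation" of the camera in the world. Camera axes: x right, y up, looking along -z (the intrinsics and any distortion apply to the point x, -y, -z); pixel columns grow to the right and rows downward; lengths in m; the calibration is good to about 2 mm. The wrist camera is an equidistant fisheye: a pixel r from the principal point sees the ray r / f radians off the axis. A picture is of the moment at which its call begins. There is no depth.
A pose or a line that the arm cannot do raises env.Unreachable and nothing moves.
- env.close_job(): hands the job in; it is judged then, once.
Trained networks look in a picture, given as the dict that the camera call returned (one of the last four; its "shot" number tells which), for a name from the list of things; names that differ only in an ending like _2 or _b are one class to them, and where a whole thing is asked for, a point or a joint stands for the part that bears it (a point fixed in the world has none). Each returns a list of dicts, best first, with "score" (0 to 1); they miss things now and then, are a little off and sometimes report something else, mostly with a low value. They report only what shows in the picture. A call takes as long as a camera call.
- env.search_frame(picture, thing): "xyz" ([x, y, z] in m, in world coordinates, good to about 4 mm: the middle of the surface that is visible of it).
- env.trace(picture, thing): "mask" (384x512 bool, what is visible of it).
The state is a dict: "clock": time; "joint_positions": joint angles; "qvel": joint speeds; "joint_torque": joint torques, N m; "position": TCP position; "tool_rot": TCP orientation; "force": force on the tool from outside, world axes, zero at the start; "wrist_torque": the same for the moment, N m; "opening": opening from 0.0 (shut) to 1.0 (fully open); "finger_force": force on a finger pad.
Only numpy, scipy, OpenCV 4.12 (cv2) and the standard library are available. Lean on these libraries where they do the work, as an engineer would, in place of code of your own. Each camera call takes 0.05 s, during which the arm holds its last target. There are 200 camera calls.

## Task

Get the herbs ready for a week of misting: take the yellow snip holder out of the plant tray and stand it upright on the cork mat, and slide every terracotta pot, without lifting or tipping it, up over the tray's bevelled front rim until all of them stand flat on the tray floor. Once every pot is in, lay the pale wooden guard bar in the forks of both rests across the front of the tray, centred, so it sits down in both. Also turn the white mister, left standing on the ledge, so its nozzle points at the middle of the tray, and leave the other things where they are.

Things in the scene. Friction and masses are not known exactly. Their poses are not given: they have to be found in the camera images.
- tray: grey-green silicone plant tray in a galvanised frame, fixed (place and small yaw vary). Origin: its middle, at ledge level; x away from the robot, y along it to the left. Inside: x -65 to +65 mm, y -215 to +215 mm, floor 4 mm above the ledge: room for four pots side by side, 107 mm apart. Back wall 45 mm, end walls 25 mm high, 10 mm thick. Forked rests stand outside its front corners.
- tray_rim (a point): middle of the tray's low FRONT rim, on its crest, 10 mm above the ledge, at x = -67 mm of the tray. Outside, a bevel rises from the ledge at x = -129 to the crest at x = -69; the crest is 4 mm wide, then drops straight 6 mm to the floor. A pot pushed in +x slides up the bevel, over the crest and drops onto the floor; push it low, near its foot, or it jams or tips
- tray_mid (a point): middle of the tray floor, 4 mm above the ledge
- rest_left (a point): middle of the bottom of the left rest's fork, 45 mm above the ledge, at x = -85, y = +238 mm of the tray. The fork is open above, 32 mm wide in x between two prongs 14 mm high; the post is 50 mm in x by 20 mm in y
- rest_right (a point): the same for the right rest, at x = -85, y = -238 mm of the tray
- pot1: terracotta straight-sided planter, a cylinder 88 mm in diameter (wider than the gripper opens) and 66 mm tall, full of soil, about 0.55 kg, basil leaves up to 20 mm above its top; origin: centre of its underside, z up. May be absent (None).
- pot2: terracotta straight-sided planter, a cylinder 88 mm in diameter (wider than the gripper opens) and 66 mm tall, full of soil, about 0.55 kg, thyme sprigs up to 20 mm above its top; origin: centre of its underside, z up. May be absent (None).
- pot3: terracotta straight-sided planter, a cylinder 88 mm in diameter (wider than the gripper opens) and 66 mm tall, full of soil, about 0.55 kg, basil leaves up to 20 mm above its top; origin: centre of its underside, z up. May be absent (None).
- pot4: terracotta straight-sided planter, a cylinder 88 mm in diameter (wider than the gripper opens) and 66 mm tall, full of soil, about 0.55 kg, thyme sprigs up to 20 mm above its top; origin: centre of its underside, z up. May be absent (None).
- bar: guard bar: pale wooden bar 510 mm long (along its x), 20 mm wide (y), 16 mm thick (z), 0.14 kg, lying on the ledge to the robot's right, about parallel to world x; origin: centre of its underside
- bar_mid (a point): centre of the guard bar (8 mm above its underside)
- mister: cordless plant mister: upright white cylinder 60 mm in diameter, 130 mm tall, 0.32 kg, loose on the ledge to the robot's left, with a blue button on top, and a blue sight strip and a black nozzle on one side (nozzle 16 mm in diameter, sticks out 14 mm at 108 mm height). Origin: centre of its underside; its x points out through the nozzle, z up
- mister_nozzle (a point): tip of the mister's nozzle, 44 mm from the mister's axis along its x, 108 mm up
- holder: yellow plastic pruning-snip holder standing in the tray: upright box 58 mm (x) by 42 mm (y) by 105 mm tall, 0.16 kg, with the snips' red handles standing 22 mm above its top (they stay in it and do not obstruct the fingers); origin: centre of its underside
- mat: round cork mat on the ledge to the left, 120 mm in diameter, 5 mm thick, fixed; origin: centre of its underside
- bucket: small galvanised bucket, 124 mm in diameter, 116 mm tall, at the far right; origin: centre of its underside; not part of the job
- twine: spool of twine, 56 mm in diameter, 55 mm tall, to the right; origin: centre of its underside; not part of the job
- saucers: stack of terracotta saucers, 98 mm in diameter, 34 mm tall, near the robot on the right; origin: centre of its underside; not part of the job
- seed_tin: green seed tin with a white lid, 89 by 64 mm, 72 mm tall, near the robot on the left; origin: centre of its underside; not part of the job
- seed_jar: amber seed jar, 66 mm in diameter, 100 mm tall, to the right; origin: centre of its underside; not part of the job

How it is judged:
By the outcome, as a careful person would: the job done as asked, in the order asked, and still so for the second after the job is handed in, with the robot touching nothing.
Of pot1, pot2, pot3, pot4 only 3 to 4 are there at a start; the rules pass over those that are not, and their reading is None.
At some moment in a run one of pot1, pot2, pot3, pot4 may be knocked a few centimetres aside while the robot is not near it.
It also fails if it takes over 208 s, if anything falls off the work surface, if the arm or the gripper's body presses on something with over 40 N, if the wrist force passes 120 N, or if a joint passes its speed limit or range.

## Working session

There is one attempt and no reset: what is moved stays moved. The work goes in short steps, each a Python script; the robot and the scene stay as the last script left them, time stands still between calls to the robot, and variables do not carry over. Pictures are saved under pics/ and viewed, at most 14 in all, crops included, and the job is handed in when it is done.

```bash
mkdir -p pics
cat > h.py <<'E'
from workcell import env
import numpy as np, cv2
def find(pic,names,n=2):
    for t in names:
        try: r=env.search_frame(pic,t)
        except Exception as e: print(t,e); continue
        print(t,[(np.round(d['xyz'],3).tolist(),round(d['score'],2)) for d in r[:n]])
E
python3 - <<'E'
from h import *
for c in ['top','side']:
    p=env.grab_frame(c); cv2.imwrite(f'pics/{c}0.png',p['image'])
    print(c,p['fx'],p['cx'],p['cy'],p['position'],p['orientation'])
    find(p,['tray','tray_rim','rest_left','pot1','pot2','bar','mister','mister_nozzle','holder','mat','bucket','twine','saucers','seed_tin','seed_jar'],4)
print(env.read_state()['clock'])
E
```

```text
top 405.9146099809515 255.12949483961953 189.86148571733077 [ 0.25407165 -0.01687038  1.47615806] [ 10.56829386  -1.09695598 -90.73673188]
tray [([0.658, -0.011, 0.004], 0.96)]
tray_rim [([0.66, -0.008, 0.006], 0.88)]
rest_left [([0.656, -0.006, 0.004], 0.61)]
pot1 [([0.455, 0.157, 0.061], 0.79), ([0.472, -0.169, 0.067], 0.77), ([0.47, -0.057, 0.068], 0.67), ([0.475, 0.046, 0.06], 0.63)]
pot2 [([0.455, 0.157, 0.061], 0.79), ([0.472, -0.169, 0.067], 0.77), ([0.47, -0.057, 0.068], 0.67), ([0.475, 0.046, 0.06], 0.63)]
bar [([0.516, -0.345, 0.019], 0.61)]
mister [([0.445, 0.365, 0.129], 0.87), ([0.66, -0.009, 0.008], 0.57)]
mister_nozzle [([0.447, 0.368, 0.13], 0.74)]
holder [([0.68, 0.122, 0.083], 0.84)]
mat [([0.578, 0.366, 0.005], 0.94), ([0.448, 0.369, 0.13], 0.53)]
bucket [([0.685, -0.486, 0.055], 0.73)]
twine [([0.535, -0.461, 0.058], 0.57)]
saucers [([0.326, -0.229, 0.022], 0.91), ([0.653, -0.008, 0.004], 0.66), ([0.681, 0.12, 0.083], 0.24)]
seed_tin [([0.313, 0.335, 0.074], 0.64)]
seed_jar [([0.411, -0.44, 0.098], 0.74)]
side 377.7692808163705 248.96199312629935 185.9596301069162
[... 281 characters left out ...]
6, 0.059], 0.55)]
pot2 [([0.471, -0.043, 0.064], 0.98), ([0.478, 0.064, 0.059], 0.6), ([0.457, 0.176, 0.059], 0.55)]
bar [([0.443, 0.393, 0.129], 0.18)]
mister [([0.449, 0.393, 0.128], 0.95)]
mister_nozzle [([0.443, 0.393, 0.127], 0.8), ([0.475, -0.157, 0.064], 0.72), ([0.526, -0.34, 0.019], 0.28)]
holder [([0.311, 0.357, 0.072], 0.75), ([0.685, 0.133, 0.08], 0.63)]
mat [([0.577, 0.372, 0.005], 0.82), ([0.458, 0.177, 0.063], 0.58)]
bucket [([0.45, 0.393, 0.13], 0.75), ([0.666, -0.446, 0.079], 0.67), ([0.537, -0.452, 0.05], 0.45)]
twine [([0.541, -0.455, 0.045], 0.62)]
saucers [([0.326, -0.226, 0.02], 0.9)]
seed_tin [([0.311, 0.358, 0.068], 0.85)]
seed_jar [([0.417, -0.428, 0.066], 0.78)]
1.6
```

View pics/top0.png

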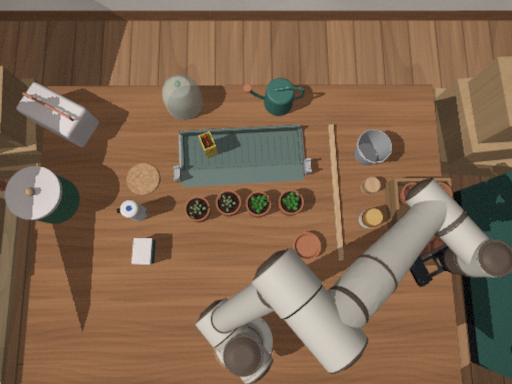

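View pics/side0.png

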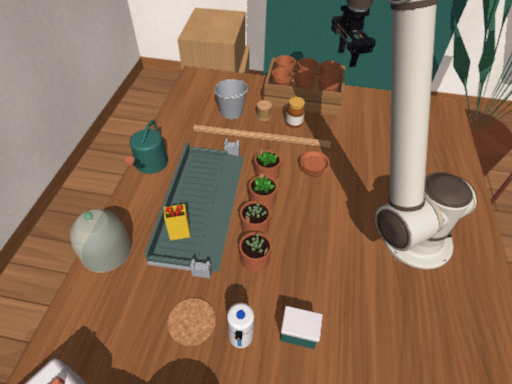

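```bash
cat >> h.py <<'E'
from scipy.spatial.transform import Rotation as Ro
def Rc(p): return Ro.from_euler('xyz',p['orientation'],degrees=True).as_matrix()
def px2w(p,u,v,z,fish=False):
    a,b=(np.asarray(u,float)-p['cx'])/p['fx'],(np.asarray(v,float)-p['cy'])/p['fy']
    if fish:
        r=np.hypot(a,b)+1e-12; d=np.stack([a/r*np.sin(r),-b/r*np.sin(r),-np.cos(r)],-1)
    else: d=np.stack([a,-b,-np.ones_like(a)],-1)
    d=d@Rc(p).T; c=np.array(p['position'])
    return c+d*((z-c[2])/d[...,2])[...,None]
def down(yaw,tilt=0):
    # tool z down, leaning along +x' by tilt; tool y closing axis = yaw+90 direction
    c,s=np.cos(np.radians(tilt)),np.sin(np.radians(tilt))
    z=np.array([s,0,-c]); y=np.array([0,-1.,0]); x=np.cross(y,z)
    R=Ro.from_euler('z',yaw,degrees=True)*Ro.from_matrix(np.stack([x,y,z],1))
    return R.as_euler('xyz',degrees=True).tolist()
E
python3 - <<'E'
from h import *
p=env.grab_frame('top')
cv2.imwrite('pics/topz.png',cv2.resize(p['image'][110:225,100:325],None,fx=3.5,fy=3.5,interpolation=cv2.INTER_CUBIC))
s=env.read_state(); print(s['tool_rot'],s['position'])
print(down(0),env.inverse_kinematics([.62,.03,.42],down(0)),env.inverse_kinematics([.62,.03,.42],down(180)))
env.goto([.55,.03,.42],down(0)) if abs(env.inverse_kinematics([.55,.03,.42],down(0))[5])<120 else env.goto([.55,.03,.42],down(180))
w=env.grab_frame('wrist'); cv2.imwrite('pics/w1.png',w['image']); print(w['fx'],w['cx'],w['cy'],w['position'],w['orientation'])
find(w,['pot1','holder','mister','mister_nozzle','mat','rest_left','bar'],4)
print(env.read_state()['clock'],env.read_state()['joint_positions'])
E
```

```text
[ 1.79999002e+02 -5.16121629e-04 -1.54859873e+02] [ 0.26552289 -0.56577024  0.22254112]
[180.0, 0.0, 0.0] [ 1.76884744e+01  1.84821489e+01  2.25740494e+01  2.54444375e-14
 -9.40919005e+01  7.23115256e+01] [ 1.76884744e+01  1.84821489e+01  2.25740494e+01 -2.54444375e-14
 -9.40919005e+01 -1.07688474e+02]
297.3186396354542 255.39981134075342 189.39903188290148 [0.62183639 0.02919587 0.58158816] [-1.55086869e+01 -4.80593424e-02 -9.00501221e+01]
pot1 [([0.483, -0.164, 0.064], 0.86), ([0.48, -0.055, 0.065], 0.82), ([0.464, 0.153, 0.056], 0.68), ([0.484, 0.049, 0.056], 0.58)]
holder [([0.687, 0.119, 0.079], 0.74)]
mister [([0.46, 0.36, 0.1], 0.71), ([0.595, -0.333, 0.015], 0.29)]
mister_nozzle [([0.464, 0.359, 0.095], 0.69), ([0.579, 0.362, 0.004], 0.43), ([0.463, 0.152, 0.056], 0.34)]
mat [([0.578, 0.361, 0.001], 0.95)]
rest_left [([0.464, 0.152, 0.058], 0.69)]
bar [([0.595, -0.34, 0.014], 0.93), ([0.432, -0.429, 0.055], 0.43), ([0.463, 0.151, 0.057], 0.32), ([0.479, -0.163, 0.065], 0.21)]
4.5 [ 1.99680856e+01  1.07632168e+01  1.22403692e+01 -9.24558309e-04
 -9.14806271e+01  7.00115389e+01]
```

View pics/topz.png

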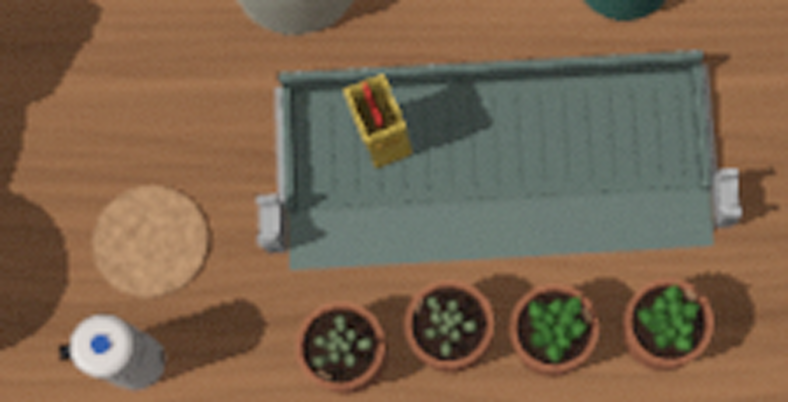

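View pics/w1.png

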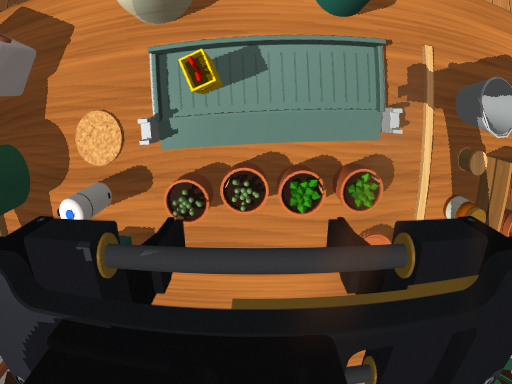

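Run:
```python
from h import *
t=env.grab_frame('top'); w=env.grab_frame('wrist')
def T(uv,z): uv=np.array(uv,float)/3.5+[100,110]; return px2w(t,uv[:,0],uv[:,1],z)
def W(uv,z): uv=np.array(uv,float); return px2w(w,uv[:,0],uv[:,1],z,True)
def pose(L,R,off):
    d=(L-R)[:2]; yaw=np.arctan2(-d[0],d[1]); c=(L+R)[:2]/2
    return np.round([*(c-off*np.array([np.cos(yaw),np.sin(yaw)])),np.degrees(yaw),np.hypot(*d)],4)
for n,F,b,r in [('T',T,[(291,269),(713,243)],[(269,222),(728,196)]),('W',W,[(161,148),(381,140)],[(148,130),(393,121)])]:
    q=F(b,0);print(n,'bevel',pose(q[0],q[1],-.129)); q=F(r,.059);print(n,'rest',pose(q[0],q[1],-.085))
print('holderT',T([(345,90),(385,75),(408,120),(372,137)],.109).round(3).tolist())
print('holderW',W([(180,63),(202,51),(217,82),(194,91)],.109).round(3).tolist())
print('mister top T',T([(101,346)],.13).round(3), 'nozzle',T([(66,352)],.108).round(3))
print('mat',T([(151,240)],.005).round(3),W([(99,138)],.005).round(3))
for nm,u in [('a',(342,345)),('b',(449,325)),('c',(554,328)),('d',(669,324))]: print(nm,T([u],.066).round(3))
for c,p in (('top',t),('wrist',w)):
    r=env.trace(p,'holder')[0]['mask']; print(c,cv2.minAreaRect(np.argwhere(r)[:,::-1].astype(np.float32)))
```

```text
T bevel [6.8380e-01 3.0000e-04 3.0858e+00 4.4790e-01]
T rest [6.770e-01 3.000e-04 2.855e+00 4.705e-01]
W bevel [6.8650e-01 2.0000e-04 2.4292e+00 4.5380e-01]
W rest [6.8480e-01 2.3000e-03 2.5728e+00 4.5500e-01]
holderT [[0.704, 0.149, 0.109], [0.719, 0.11, 0.109], [0.672, 0.086, 0.109], [0.655, 0.122, 0.109]]
holderW [[0.7, 0.15, 0.109], [0.718, 0.114, 0.109], [0.666, 0.09, 0.109], [0.653, 0.127, 0.109]]
mister top T [[0.445 0.375 0.13 ]] nozzle [[0.442 0.415 0.108]]
mat [[0.574 0.364 0.005]] [[0.576 0.363 0.005]]
a [[0.452 0.154 0.066]]
b [[0.471 0.048 0.066]]
c [[ 0.467 -0.058  0.066]]
d [[ 0.47  -0.173  0.066]]
top ((242.97515869140625, 155.1396484375), (55.59209060668945, 133.68246459960938), 86.05481719970703)
wrist ((268.3794860839844, 89.60652923583984), (109.82560729980469, 263.2723083496094), 87.569091796875)
```

Run:
```python
from h import *
o=down(27.5); x,y=.686,.118
env.gripper_to(1.0); env.goto([x,y,.19],o); env.move_straight([x,y,.072],rate=.1)
env.gripper_to(0,20); print(env.read_state()['opening']*87, env.read_state()['finger_force'])
env.move_straight([x,y,.20],rate=.12)
env.goto([.575,.364,.20],o)
w=env.grab_frame('wrist'); cv2.imwrite('pics/w2.png',w['image'])
env.move_straight([.575,.364,.085],rate=.12)
print(env.move_straight([.575,.364,.066],rate=.03,force_limit=3),env.read_state()['position'],env.read_state()['clock'])
```

```text
42.860587405614005 19.410977909737994
True [0.57485197 0.36448282 0.07253733] 12.0417
```

View pics/w2.png

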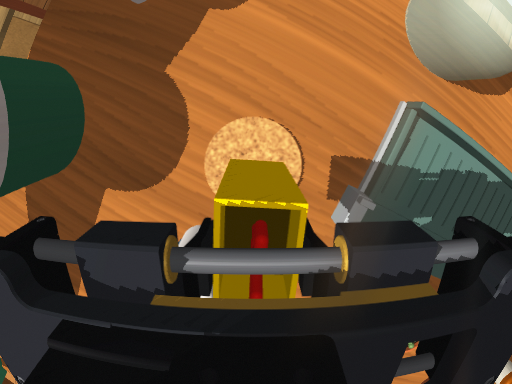

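Run:
```python
from h import *
o=down(27.5)
env.gripper_to(1.0); env.move_straight([.575,.364,.22],rate=.15)
env.goto([.40,.30,.27],down(60))
w=env.grab_frame('wrist'); cv2.imwrite('pics/w3.png',w['image']); print(w['position'],w['orientation'],w['fx'],w['cx'],w['cy'])
find(w,['mister','mister_nozzle','holder','mat'],2)
r=env.trace(w,'mister')[0]; m=r['mask']; print(r['score'],m.sum(),np.argwhere(m).mean(0))
print(env.read_state()['clock'])
np.save('w3.npy',w,allow_pickle=True)
```

```text
[0.43580948 0.36347896 0.43171472] [-15.49546614  -0.03405646 -30.03233387] 297.3186396354542 255.39981134075342 189.39903188290148
mister [([0.446, 0.378, 0.134], 0.81), ([0.669, 0.144, 0.003], 0.51)]
mister_nozzle [([0.449, 0.378, 0.128], 0.78)]
holder [([0.575, 0.365, 0.081], 0.64), ([0.712, -0.496, 0.102], 0.51)]
mat [([0.557, 0.379, 0.004], 0.74), ([0.672, 0.146, 0.004], 0.51)]
0.79 2794 [ 89.05762348 257.7627058 ]
15.2667
```

View pics/w3.png

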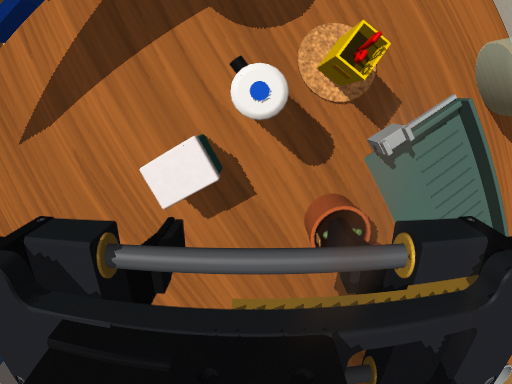

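Run:
```python
from h import *
w=np.load('w3.npy',allow_pickle=True).item()
c=px2w(w,260,91,.13,True)[:2]; n=px2w(w,236,63,.108,True)[:2]
d=n-c; a=np.degrees(np.arctan2(d[1],d[0])); print(c,n,a,np.hypot(*d))
x,y=c; tgt=np.degrees(np.arctan2(.001-y,.683-x)); print('tgt',tgt)
env.goto([x,y,.24],down(a)); env.move_straight([x,y,.075],rate=.1)
env.gripper_to(0,12); print(env.read_state()['opening']*87)
j=np.array(env.read_state()['joint_positions']); d=(tgt-a)
assert abs(j[5]+d)<177
for k in (1/3,2/3,1):
    q=j.copy(); q[5]+=d*k; env.set_joints(q.tolist())
print(env.read_state()['position'],env.read_state()['tool_rot'])
env.gripper_to(1.0); env.move_straight([x,y,.25],rate=.15)
env.goto([.40,.30,.27],down(60))
w=env.grab_frame('wrist'); cv2.imwrite('pics/w4.png',w['image']); np.save('w4.npy',w,allow_pickle=True)
t=env.grab_frame('top'); find(t,['pot1','mister'],4)
print(env.read_state()['clock'])
```

```text
[0.4490926  0.37692218] [0.44335577 0.41764155] 98.01945066486269 0.041121499378750176
tgt -58.10917913818687
59.733221131640605
[0.44950336 0.37706223 0.07509198] [-1.79952430e+02 -6.49011118e-03 -5.80091615e+01]
pot1 [([0.456, 0.157, 0.059], 0.93), ([0.476, 0.044, 0.061], 0.77), ([0.58, 0.36, 0.084], 0.75), ([0.474, -0.059, 0.071], 0.71)]
mister [([0.457, 0.349, 0.094], 0.41), ([0.327, -0.231, 0.018], 0.26)]
25.0417
```

View pics/w4.png

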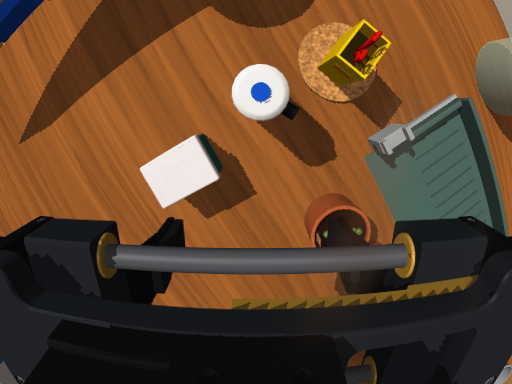

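```bash
cat >> h.py <<'E'
TR=np.array([.683,.001]); TY=2.75
def tw(x,y): c,s=np.cos(np.radians(TY)),np.sin(np.radians(TY)); return TR+[c*x-s*y,s*x+c*y]
def look(fn=None):
    env.goto([.55,.03,.42],down(0)); w=env.grab_frame('wrist')
    if fn: cv2.imwrite(fn,w['image'])
    return w,[(np.array(d['xyz'])-[.011,.003,0],d['score']) for d in env.search_frame(w,'pot1') if d['score']>.3]
def push(pot,ys,xs=0.0,z=.028,tilt=12,op=.6,F=30):
    s=tw(xs,ys); pot=np.array(pot); d=s-pot; yaw=np.degrees(np.arctan2(d[1],d[0])); d/=np.hypot(*d)
    back=np.sqrt(.044**2-(op*.087/2)**2)+.0093
    a=pot-d*(back+.018); e=s-d*back; o=down(yaw,tilt)
    env.gripper_to(op); env.goto([*a,.17],o); env.move_straight([*a,z],rate=.12)
    f0=np.array(env.read_state()['force']); n=5
    for k in range(1,n+1):
        hit=env.move_straight([*(a+(e-a)*k/n),z],rate=.06,force_limit=F)
        st=env.read_state(); print(k,hit,np.round(st['position'],3),np.round(st['force']-f0,1))
        if hit: break
    p=np.array(st['position']); b=p[:2]-d*.02
    env.move_straight([*b,z],rate=.1); env.move_straight([*b,.18],rate=.15)
    print('clock',st['clock'])
E
python3 - <<'E'
from h import *
w=np.load('w4.npy',allow_pickle=True).item()
c=px2w(w,261,92,.13,True)[:2]; n=px2w(w,296,113,.108,True)[:2]; d=n-c
print('mister',c,np.degrees(np.arctan2(d[1],d[0])),np.hypot(*d))
push([.454,.156],.1605)
w,ps=look('pics/w5.png'); print([(p.round(3).tolist(),round(s,2)) for p,s in ps])
E
```

```text
mister [0.44882764 0.37509493] -58.82837594364989 0.04383754660938048Traceback (most recent call last):
  File "<stdin>", line 5, in <module>
  File "h.py", line 33, in push
    env.gripper_to(op); env.goto([*a,.17],o); env.move_straight([*a,z],rate=.12)
                                              ~~~~~~~~~~~~~~~~~^^^^^^^^^^^^^^^^^
workcell.Unreachable: the arm cannot follow that straight line within its joint ranges
```

Run:
```python
from h import *
print(env.read_state()['position'])
for px,py in [(.454,.156),(.473,.047),(.469,-.058),(.471,-.171)]:
  for t in (12,8,5,0,-8):
    for yaw in (2,182):
      r=[]
      for z in (.17,.1,.028):
        for back in (.064,.046):
          tilt=t
          q=env.inverse_kinematics([px-back,py,z],down(2,t) if yaw==2 else (Ro.from_euler('xyz',down(2,t),degrees=True)*Ro.from_euler('z',180,degrees=True)).as_euler('xyz',degrees=True).tolist())
          r.append(None if q is None else np.round(q).astype(int).tolist())
      if t in(12,0) and px==.454: print(r)
      else: print(px,py,t,yaw,[x is not None for x in r])
```

```text
[0.39202091 0.15536999 0.17077087]
[[51, -1, -44, 14, -41, 31], [48, 1, -42, 13, -40, 34], [50, 5, -52, 20, -26, 25], [48, 7, -49, 19, -27, 27], None, None]
[[51, -1, -44, 14, -41, -149], [48, 1, -42, 13, -40, -146], [50, 5, -52, 20, -26, -155], [48, 7, -49, 19, -27, -153], None, None]
0.454 0.156 8 2 [True, True, True, True, True, True]
0.454 0.156 8 182 [True, True, True, True, True, True]
0.454 0.156 5 2 [True, True, True, True, True, True]
0.454 0.156 5 182 [True, True, True, True, True, True]
[[44, 5, -31, 0, -54, 48], [42, 6, -29, 0, -54, 50], [44, 10, -37, 0, -43, 48], [42, 12, -35, 0, -43, 50], [44, 18, -42, 0, -30, 48], [42, 19, -39, 0, -32, 50]]
[[44, 5, -31, 0, -54, -132], [42, 6, -29, 0, -54, -130], [44, 10, -37, 0, -43, -132], [42, 12, -35, 0, -43, -130], [44, 18, -42, 0, -30, -132], [42, 19, -39, 0, -32, -130]]
0.454 0.156 -8 2 [True, True, True, True, True, True]
0.454 0.156 -8 182 [True, True, True, True, True, True]
0.473 0.047 12 2 [True, True, True, True, False, False]
0.473 0.047 12 182 [True, True, True, True, False, False]
0.473 0.047 8 2 [True, True, True, True
[... 806 characters left out ...]
rue, True, True, True, True, True]
0.469 -0.058 -8 2 [True, True, True, True, True, True]
0.469 -0.058 -8 182 [True, True, True, True, True, True]
0.471 -0.171 12 2 [True, True, True, True, True, True]
0.471 -0.171 12 182 [True, True, True, True, True, True]
0.471 -0.171 8 2 [True, True, True, True, True, True]
0.471 -0.171 8 182 [True, True, True, True, True, True]
0.471 -0.171 5 2 [True, True, True, True, True, True]
0.471 -0.171 5 182 [True, True, True, True, True, True]
0.471 -0.171 0 2 [True, True, True, True, True, True]
0.471 -0.171 0 182 [True, True, True, True, True, True]
0.471 -0.171 -8 2 [True, True, True, True, True, True]
0.471 -0.171 -8 182 [True, True, True, True, True, True]
```

```bash
python3 - <<'E'
s=open('h.py').read()
s=s.replace("o=down(yaw,tilt)\n","o=down(yaw,6)\n").replace("*k/n),z],rate=.06","*k/n),z],down(yaw,min(tilt,6+3*k)),rate=.06")
open('h.py','w').write(s)
E
python3 - <<'E'
from h import *
push([.454,.156],.1605)
w,ps=look('pics/w5.png'); print([(p.round(3).tolist(),round(s,2)) for p,s in ps])
E
```

```text
1 False [0.439 0.155 0.028] [-2.1 -1.8  0.3]
2 False [0.487 0.157 0.028] [-2.5  0.2 -1.9]
3 False [0.535 0.158 0.028] [-1.5  0.2 -0.6]
4 False [0.583 0.159 0.028] [-1.3  0.3  0.1]
5 False [0.631 0.16  0.028] [-1.6 -0.8 -0.9]
clock 33.5333
[([0.468, -0.059, 0.066], 0.97), ([0.471, -0.164, 0.066], 0.95), ([0.662, 0.155, 0.064], 0.61)]
```

View pics/w5.png

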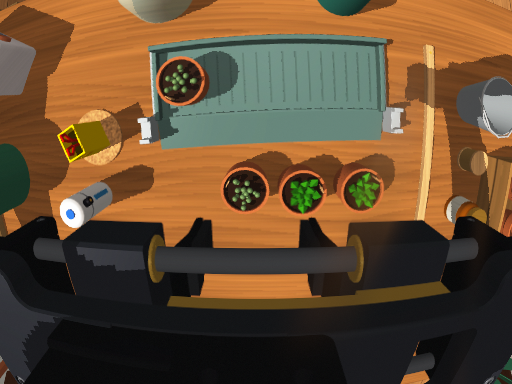

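Run:
```python
from h import *
w=env.grab_frame('wrist')
print('a in tray',px2w(w,181,81,.07,True),tw(0,.1605),'b',px2w(w,245,189,.066,True))
push([.473,.047],.0535)
w,ps=look(); print([(p.round(3).tolist(),round(s,2)) for p,s in ps])
```

```text
a in tray [0.67218031 0.1575602  0.07      ] [0.67529951 0.16131517] b [0.47860368 0.04830827 0.066     ]
1 False [0.454 0.045 0.027] [-6.2 -0.1  2.8]
2 False [0.498 0.046 0.027] [-8.3  0.9  3.9]
3 False [0.544 0.048 0.027] [-5.9  0.5  0.7]
4 False [0.591 0.051 0.028] [-1.8  0.5 -1. ]
5 False [0.636 0.053 0.028] [-2.7  1.5 -1.2]
clock 43.4417
[([0.469, -0.166, 0.063], 0.9), ([0.466, -0.058, 0.063], 0.81), ([0.661, 0.153, 0.061], 0.68), ([0.669, 0.052, 0.062], 0.56)]
```

Run:
```python
from h import *
push([.468,-.058],-.0535)
w,ps=look(); print([(p.round(3).tolist(),round(s,2)) for p,s in ps])
c=[p for p,s in ps if p[0]<.6]
if len(c)==1 and np.hypot(*(c[0][:2]-[.470,-.167]))<.012:
    push([.471,-.169],-.1605)
    w,ps=look('pics/w6.png'); print([(p.round(3).tolist(),round(s,2)) for p,s in ps])
else: cv2.imwrite('pics/w6.png',w['image'])
```

```text
1 False [ 0.45  -0.059  0.027] [-4.6 -0.   4.2]
2 False [ 0.495 -0.059  0.027] [-8.4 -2.   4.9]
3 False [ 0.544 -0.057  0.027] [-4.5 -1.5  0.7]
4 False [ 0.594 -0.055  0.027] [-2.1 -1.5 -1.2]
5 False [ 0.642 -0.053  0.028] [-0.2 -0.7 -1.1]
clock 53.4083
[([0.663, 0.153, 0.063], 0.97), ([0.669, 0.051, 0.064], 0.74), ([0.673, -0.057, 0.068], 0.65)]
```

View pics/w6.png

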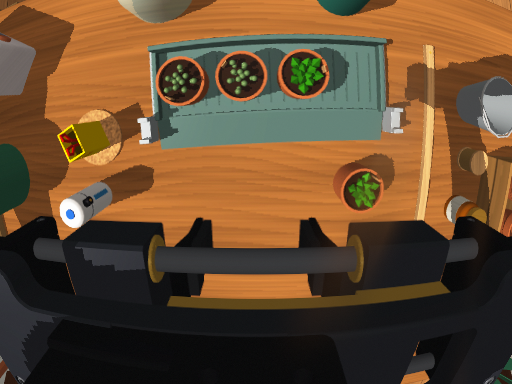

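Three pots stand in the tray at rims (181,81), (241,76), (304,74). The last is unmoved at (362,189) and was only missed by the detector, so I push it now.

Run:
```python
from h import *
push([.471,-.169],-.1605)
w,ps=look('pics/w7.png'); print([(p.round(3).tolist(),round(s,2)) for p,s in ps])
find(w,['bar','mister','holder'],1)
```

```text
1 False [ 0.456 -0.17   0.028] [-0.7 -0.8 -2. ]
2 False [ 0.504 -0.168  0.028] [-1.1  0.1 -1.3]
3 False [ 0.551 -0.165  0.028] [-2.7 -1.4 -0.3]
4 False [ 0.599 -0.163  0.028] [-1.  -0.5 -0.1]
5 False [ 0.647 -0.161  0.028] [-1.4 -0.1  0.1]
clock 63.625
[([0.674, -0.055, 0.069], 0.68), ([0.585, -0.339, 0.013], 0.65), ([0.667, 0.047, 0.064], 0.61), ([0.663, 0.153, 0.061], 0.58), ([0.677, -0.154, 0.068], 0.56)]
bar []
mister [([0.458, 0.359, 0.113], 0.93)]
holder [([0.58, 0.352, 0.079], 0.68)]
```

View pics/w7.png

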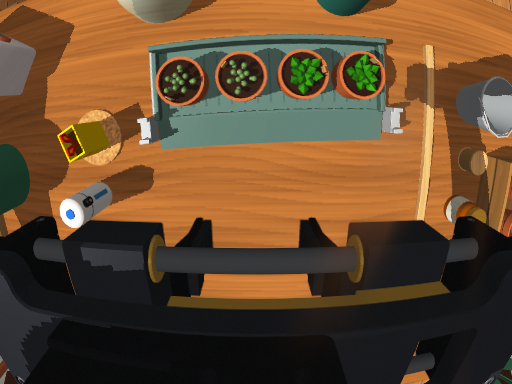

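Run:
```python
from h import *
env.goto([.45,-.34,.36],down(0))
w=env.grab_frame('wrist'); cv2.imwrite('pics/w8.png',w['image'])
t=env.grab_frame('top')
for n,p,f in (('w',w,True),('t',t,False)):
    for r in env.trace(p,'bar')[:2]:
        vu=np.argwhere(r['mask']); P=px2w(p,vu[:,1],vu[:,0],.014,f)[:,:2].astype(np.float32)
        print(n,round(r['score'],2),len(vu),cv2.minAreaRect(P),cv2.fitLine(P,cv2.DIST_HUBER,0,.01,.01).ravel())
print(px2w(t,np.array([332,341]),np.array([125.,259]),.016))
```

```text
w 0.73 2937 ((0.4953155219554901, -0.3446952998638153), (0.4459189772605896, 0.023389603942632675), 1.5555118322372437) [ 0.9996429   0.02672198  0.5008472  -0.34465757]
w 0.58 1835 ((0.6925290822982788, 0.0818072259426117), (0.15329906344413757, 0.09924517571926117), 76.6131362915039) [0.47854617 0.87806237 0.68783087 0.08269525]
t 0.9 364 ((0.396273136138916, -0.34618839621543884), (0.24668541550636292, 0.025759367272257805), 1.4412351846694946) [ 0.999373    0.03540546  0.40958187 -0.346464  ]
[[ 0.77329659 -0.34267983  0.016     ]
 [ 0.27286261 -0.35097772  0.016     ]]
```

View pics/w8.png

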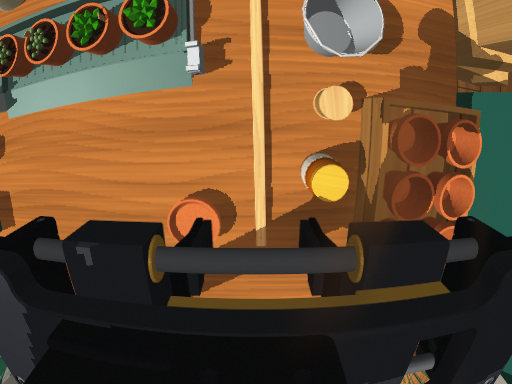

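Run:
```python
from h import *
C=[]
for n,y in (('R',-.238),('L',.238)):
    a=tw(-.085,y); env.goto([a[0]-.10,a[1],.24],down(TY))
    w=env.grab_frame('wrist'); np.save(f'r{n}.npy',w,allow_pickle=True)
    # predicted pixel of rest bottom
    P=Rc(w).T@(np.array([*a,.045])-w['position']); th=np.arctan2(np.hypot(P[0],P[1]),-P[2]); ph=np.arctan2(-P[1],P[0])
    u,v=w['cx']+w['fx']*th*np.cos(ph),w['cy']+w['fy']*th*np.sin(ph); u0,v0=int(u)-45,int(v)-45
    print(n,u,v,u0,v0); C.append(cv2.resize(w['image'][v0:v0+90,u0:u0+90],(396,396),interpolation=cv2.INTER_CUBIC))
cv2.imwrite('pics/rests.png',np.hstack(C)); print(env.read_state()['clock'])
```

```text
R 258.6224122755317 86.6939462001746 213 41
L 258.4120179560678 85.96022821735139 213 40
70.775
```

View pics/rests.png

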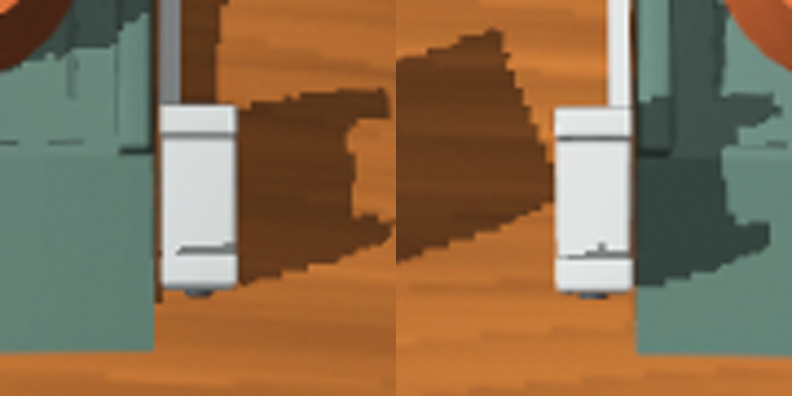

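Run:
```python
from h import *
R=np.load('rR.npy',allow_pickle=True).item(); L=np.load('rL.npy',allow_pickle=True).item()
r=px2w(R,258.,85.66,.059,True)[:2]; l=px2w(L,257.8,85.2,.059,True)[:2]
d=l-r; yaw=np.degrees(np.arctan2(-d[0],d[1])); m=(l+r)/2
print(r,tw(-.085,-.238),l,tw(-.085,.238),m,tw(-.085,0),yaw,np.hypot(*d))
for p,v in ((R,(103,290)),(L,(106,292))):
    print(px2w(p,np.array([258.,258]),(41 if p is R else 40)+np.array(v)/4.4,.059,True)[:,0])
```

```text
[ 0.60959501 -0.23991206] [ 0.60951668 -0.24080406] [0.58642807 0.23548008] [0.58667909 0.23464778] [ 0.59801154 -0.00221599] [ 0.59809789 -0.00307814] 2.7899459609171284 0.47595629252774957
[0.63452597 0.58495318]
[0.61110774 0.56198951]
```

Run:
```python
from h import *
x,y=.523,-.3443; m=[.598,-.0024]; o=down(1.5); o2=down(2.77-90)
env.gripper_to(.55); env.goto([x,y,.16],o); env.move_straight([x,y,.04],rate=.12)
print(env.move_straight([x,y,.004],rate=.04,force_limit=6),env.read_state()['position'])
env.gripper_to(0,40); print(env.read_state()['opening']*87)
env.move_straight([x,y,.26],rate=.12)
env.goto([*m,.26],o2)
env.move_straight([*m,.085],rate=.12)
t=env.grab_frame('top'); cv2.imwrite('pics/held.png',cv2.resize(t['image'][110:225,140:340],None,fx=4,fy=4,interpolation=cv2.INTER_CUBIC))
print(env.read_state()['clock'],env.read_state()['joint_positions'])
```

```text
False [ 0.52323954 -0.34439203  0.00426397]
19.320013028563988
81.875 [ 1.52711010e+01  2.67718125e+01 -1.35041613e+01  1.07450293e-02
 -4.96284279e+01 -1.24995165e+01]
```

View pics/held.png

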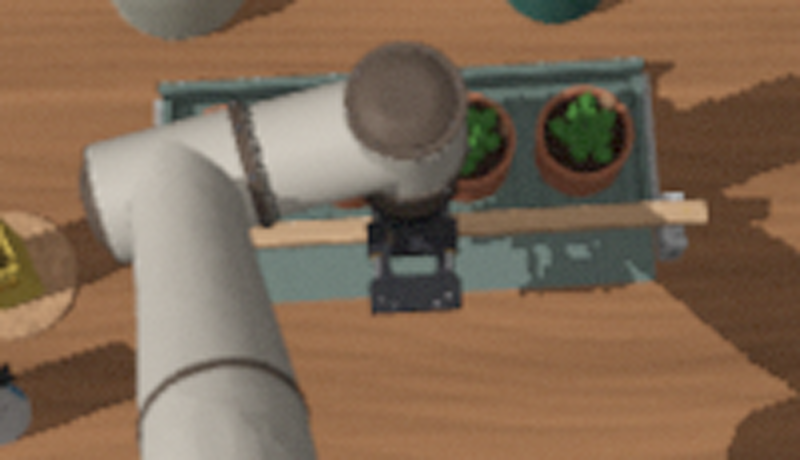

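Run:
```python
from h import *
t=env.grab_frame('top'); e=px2w(t,140+708/4,110+211/4,.097); print(e,tw(-.085,-.255))
env_end=e[:2]; ya=np.array([-np.sin(np.radians(2.77)),np.cos(np.radians(2.77))])
off=float((env_end-tw(-.085,-.255))@ya); print('off along tray y',off)
g=np.array([.598,-.0024]); 
if abs(off)>.02: raise SystemExit
g=g-ya*off*.8
env.move_straight([*g,.085]); env.move_straight([*g,.058],rate=.08)
print(env.move_straight([*g,.0485],rate=.03,force_limit=8),env.read_state()['position'],env.read_state()['force'])
env.gripper_to(.40); env.move_straight([*g,.20],rate=.1)
env.goto([.55,.03,.42],down(0)) 
w=env.grab_frame('wrist'); cv2.imwrite('pics/w9.png',w['image'])
env.goto([.3,-.45,.3],down(-150)); t=env.grab_frame('top')
cv2.imwrite('pics/fin.png',cv2.resize(t['image'][110:225,110:330],None,fx=3.6,fy=3.6,interpolation=cv2.INTER_CUBIC))
for r in env.trace(t,'bar')[:1]:
    vu=np.argwhere(r['mask']); P=px2w(t,vu[:,1],vu[:,0],.061)[:,:2].astype(np.float32); print(r['score'],cv2.minAreaRect(P))
print(tw(-.085,0)); find(t,['pot1','holder','mister'],4); print(env.read_state()['clock'])
```

```text
[ 0.60587844 -0.2650954   0.097     ] [ 0.61033231 -0.25778448]
off along tray y -0.007087133937328252
True [0.59801418 0.00336351 0.04901924] [-0.58803273  0.41822834  4.24830075]
0.74 ((0.5947594046592712, -0.004550457000732422), (0.02593943104147911, 0.5056719183921814), 2.48349928855896)
[ 0.59809789 -0.00307814]
pot1 [([0.674, 0.156, 0.059], 0.97), ([0.686, -0.154, 0.07], 0.71), ([0.681, -0.052, 0.07], 0.65), ([0.674, 0.051, 0.066], 0.56)]
holder []
mister [([0.675, 0.051, 0.064], 0.73), ([0.442, 0.361, 0.126], 0.63), ([0.643, 0.002, -0.002], 0.58), ([0.674, 0.156, 0.059], 0.16)]
88.9083
```

View pics/fin.png

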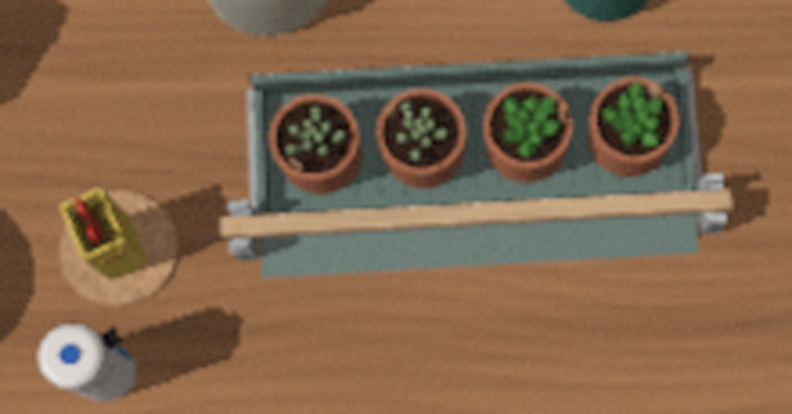

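```bash
python3 -c "
from workcell import env
print(env.close_job())"
```

```text
the job is handed in; nothing more can be done
None
```

I handed the job in at about 89 s: the holder stands on the mat, all four pots are in the tray, the bar rests in both forks within about 2 mm of centre, and the mister's nozzle points at the tray's middle to within about 1°.

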